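# Sticker two tonewood blanks to dry under a weight

### The arm

A 6-joint arm with a two-finger parallel gripper is mounted at the origin on the work surface. World frame = base frame: x ahead of the robot, y to its left, z up, the work surface at z = 0. Lengths are in mm, angles in degrees, forces in N, time in s.
With the tool pointing down it reaches from about 325 to 900 mm from the base axis. Payload 6.1 kg.
Tool frame: the origin (TCP) lies on the centre line of the jaws, within the pads' length; the fingertips stand 8 mm ahead of it and the grasp point (between the pads) lies 11 mm behind it; z points along the fingers, y is the line along which they close (so a half turn about z gives the same grasp; the last joint's range is limited). The gripper opens to 85 mm and grips with 20 to 120 N. Pads are 22 mm wide; open, the fingers measure 114 mm over their backs; the gripper's body (76 mm by 85 mm) begins 54 mm behind the grasp point. The pads swing forward as they close: fully open they stand 13 mm farther back than shut.
Start: joints at [-72.829, 12.628, 87.462, -0, 79.91, -7.225], TCP at [258.148, -569.188, 239.3] pointing down, gripper open.
Joint ranges: [-170.65, 170.65], [-52.31, 119.04], [5.05, 147.46], [-71.25, 251.25], [11.57, 151.72], [-153.62, 153.62]. Speed limits (degrees/s): [147.25, 147.25, 172.46, 180, 180, 180].

### API

Orientations are given as [roll, pitch, yaw] about the fixed x, y, z axes, in that order (R = Rz(yaw) Ry(pitch) Rx(roll)).
In Python, from workcell import sense, vision, ticket gives the robot as it stands.
- The arm moves only by the tool servo_tool, never from a script. Its argument "deltas" is a list of rows, each a list of 3 entries, a list of its own where there are three numbers: the opening in per cent of the stroke, from 0 (shut) to 100 (fully open), then the shift along the tool's x, y, z in cm, then the turn, a rotation vector about the tool's x, y, z in rad. A call has 1 to 5 rows; each row shifts and turns the commanded pose from where the row before left it, along the tool's axes as they then stand; what a row does not reach is not made up. A row lasts 1/8 s, in which the tool goes at most 62.5 mm and 10.7 degrees, less where a joint would pass 70% of its speed; a pose out of reach is approached as far as the arm can. A call is refused whole if a number of a shift passes 6.25 or a number of a turn 0.188, either way. A call with a gripper value outside its range is refused whole. The fingers move at their own pace and stop on an object; "grip_force" is the grip in N (left out, the last holds). Time passes only in rows, so rows that do not move let the fingers close. It gives the time, the measured TCP pose, the force, the opening and the grip force at its end, in the units of the state.
- sense(): the state, without advancing time (a new reading comes with each control period).
- vision.snapshot(name): name is "side" or "top"; returns the picture (384x512x3 uint8, blue, green, red); there is no depth.
- vision.calibration(name): a dict with "fx", "fy", "cx", "cy" (pixels), "k1" (the pictures are not rectified: a ray, as slopes to the right and down, at radius r is drawn at 1 + k1 r^2 times it, then the intrinsics apply), "world_from_camera" (4x4, takes a point from camera to world coordinates). Camera axes: x right, y down, z forward; pixel columns grow to the right and rows downward; lengths in mm; the calibration is good to about 2 mm. A picture is of the moment at which its call begins. calibration takes no time and is no camera call.
- ticket.hand_in(): hands the job in; it is judged then, once.
The state is a dict: "t": time; "joints": joint angles; "qd": joint speeds; "joint_torque": joint torques, N m; "tool_pos": TCP position; "tool_rot": TCP orientation; "contact_force": force on the tool from outside, world axes, zero at the start; "torque": the same for the moment, N m; "width": finger opening in mm; "grip_force": force on a finger pad.
Only numpy, scipy, OpenCV 4.12 (cv2) and the standard library are available. Lean on these libraries where they do the work, as an engineer would, in place of code of your own. Each camera call takes 0.05 s, during which the arm holds its last target. There are 200 camera calls.

### The job

Build the drying stack on the battened base: lay the wide blank flat across the two battens, centred and in line with the base, then put one stick across it straight above each batten, then lay the narrow blank on the two sticks, centred directly above the wide one and in line with it, and finally stand the iron weight upright on the middle of the narrow blank. Leave the bottle, the plane and the wire brush where they are.

Things in the scene. Friction and masses are not known exactly. Their poses are not given: they have to be found in the camera images.
- base: Drying base, fixed to the bench: a plywood board 210 x 110 mm, 12 mm thick, with two light battens screwed across it, each 110 mm long, 20 mm wide and 20 mm high (batten tops 32 mm above the bench). Origin: centre of the board's underside, at bench height. Its x axis runs along the board's 210 mm length, its y axis along the battens, z up. The battens' centre lines lie at x = -50 mm and x = +50 mm.
- wide_blank_center (a point): The wide, long blank of dark wood with pale waxed ends, lying flat and loose: 200 mm long (its x axis), 56 mm wide (y), 20 mm thick (z), 0.11 to 0.18 kg. Point: its centre, 10 mm above its underside.
- narrow_blank_center (a point): The narrow, short blank of dark wood with pale waxed ends, lying flat and loose: 160 mm long (its x axis), 40 mm wide (y), 16 mm thick (z), about 0.07 kg. Point: its centre, 8 mm above its underside.
- stick_a_center (a point): One of two identical light wooden spacer sticks, loose: 100 mm long (its x axis), 16 x 16 mm in section, about 16 g. Point: its centre, 8 mm above its underside.
- stick_b_center (a point): The other spacer stick, identical to the first: 100 mm long (its x axis), 16 x 16 mm in section, about 16 g. Point: its centre. Either stick may go over either batten.
- weight_center (a point): Round dark iron weight, loose, standing upright: a disc 72 mm in diameter and 22 mm high with a knob on its top; 50 mm high in all, 0.6 to 0.85 kg. The knob is on the axis, 28 mm in diameter from 33 to 46 mm above the underside, on a thinner neck 18 mm in diameter. Point: on the axis, 25 mm above the underside; z up.
- glue_bottle: Bystander: white plastic bottle with a yellow cap, 64 mm in diameter, 190 mm high, standing loose. Origin: centre of its underside.
- block_plane: Bystander: steel block plane, 160 x 50 mm, about 55 mm high, lying loose on its sole. Origin: centre of its sole; x along its length.
- wire_brush: Bystander: wire brush lying loose on its wooden back, bristles up; 265 mm long (x axis), 34 mm wide, 40 mm high. Origin: on its underside, near the middle of its length.
Mind the look-alikes: they are no part of the job. What is shaped like the part that bears stick_a_center but red or white is not meant.

How it is judged (in metres and radians):
At the end, for the whole second after the job is handed in: Wide blank flat on both battens (centred within 12 mm, in line within 8 degrees), a stick on it over each batten (12 mm off its line, 15 mm along it, 9 degrees), narrow blank flat on both sticks (14 mm, 9 degrees), weight upright on its middle (15 mm); heights within 5 mm, all at rest (x of wide_blank_center in the frame of base between -0.014 and 0.014 m and y of wide_blank_center in the frame of base between -0.012 and 0.012 m and z of wide_blank_center in the frame of base between 0.037 and 0.047 m and angle between the x axis of wide_blank_center and the x axis of base, either way round below 0.14 rad and ((x of stick_a_center in the frame of base between -0.062 and -0.038 m and y of stick_a_center in the frame of base between -0.015 and 0.015 m and z of stick_a_center in the frame of base between 0.055 and 0.065 m and x of stick_b_center in the frame of base between 0.038 and 0.062 m and y of stick_b_center in the frame of base between -0.015 and 0.015 m and z of stick_b_center in the frame of base between 0.055 and 0.065 m) or (x of stick_b_center in the frame of base between -0.062 and -0.038 m and y of stick_b_center in the frame of base between -0.015 and 0.015 m and z of stick_b_center in the frame of base between 0.055 and 0.065 m and x of stick_a_center in the frame of base between 0.038 and 0.062 m and y of stick_a_center in the frame of base between -0.015 and 0.015 m and z of stick_a_center in the frame of base between 0.055 and 0.065 m)) and angle between the x axis of each of stick_a_center, stick_b_center and the y axis of base, either way round below 0.17 rad and x of narrow_blank_center in the frame of base between -0.015 and 0.015 m and y of narrow_blank_center in the frame of base between -0.014 and 0.014 m and z of narrow_blank_center in the frame of base between 0.071 and 0.081 m and angle between the x axis of narrow_blank_center and the x axis of base, either way round below 0.17 rad and z of weight_center in the frame of base between 0.104 and 0.114 m and horizontal distance between weight_center and narrow_blank_center below 0.015 m and angle between weight_center's own z axis and vertical below 0.1 rad and linear speed of each of wide_blank, narrow_blank, stick_a, stick_b, weight below 0.01 m/s); the robot touches nothing.
It fails at once if the bottle is shifted by more than 30 mm (distance of glue_bottle from where it was at the start of the episode above 0.03 m).
It fails at once if the plane is shifted by more than 30 mm (distance of block_plane from where it was at the start of the episode above 0.03 m).
It fails at once if the wire brush is shifted by more than 30 mm (distance of wire_brush from where it was at the start of the episode above 0.03 m).
It also fails if it takes over 120 s, if anything falls off the work surface, if the arm or the gripper's body presses on something with over 40 N, if the wrist force passes 120 N, or if a joint passes its speed limit or range.

## Working session

There is one attempt and no reset: what is moved stays moved. The work goes in short steps, Python scripts to look and compute and a tool call to move; the robot and the scene stay as the last step left them, time stands still between calls to the robot, and variables do not carry over. Pictures are saved under pics/ and viewed, at most 14 in all, crops included, and the job is handed in when it is done.

Besides the shell and the picture viewer there is one more tool, called after ">>>" as a command line: name --argument value ..., lists and objects as JSON in quotes. servo_tool: Moves the arm, as the interface text tells. Its arguments: {"type":"object","properties":{"deltas":{"type":"array","items":{"type":"array"}},"grip_force":{"type":"number"}},"required":["deltas"]}

```bash
mkdir -p pics; ls; python3 - <<'E'
from workcell import sense, vision
import cv2
for n in("top","side"):
    cv2.imwrite(f"pics/{n}0.png",vision.snapshot(n)); c=vision.calibration(n); print(n,c)
print(sense())
E
```

```text
pics
top {'fx': 404.60126369022663, 'fy': 404.60126369022663, 'cx': 250.6366426851315, 'cy': 189.92186031606374, 'k1': -0.12556983755130777, 'world_from_camera': array([[-2.52228938e-02, -9.92423736e-01,  1.20245309e-01,
         4.11544407e+02],
       [-9.99651768e-01,  2.41058534e-02, -1.07354652e-02,
         1.72907202e+01],
       [ 7.75551468e-03, -1.20474215e-01, -9.92686162e-01,
         1.16882153e+03],
       [ 0.00000000e+00,  0.00000000e+00,  0.00000000e+00,
         1.00000000e+00]])}
side {'fx': 485.68884682176196, 'fy': 485.68884682176196, 'cx': 253.71079138395496, 'cy': 192.9354143334868, 'k1': -0.2034993272310591, 'world_from_camera': array([[-9.33864558e-01, -2.67976363e-01,  2.36824103e-01,
         2.12378514e+02],
       [-3.57454118e-01,  6.78842578e-01, -6.41404169e-01,
         8.61185414e+02],
       [ 1.11148717e-02, -6.83638372e-01, -7.29736279e-01,
         1.03150622e+03],
       [ 0.00000000e+00,  0.00000000e+00,  0.00000000e+00,
         1.00000000e+00]])}
{'t': 0.1, 'joints': array([-7.28298771e+01,  1.26711965e+01,  8.75198680e+01, -1.25826508e-03,
        7.99127986e+01, -7.22474156e+00]), 'qd': array([-0.04319464, -0.05156878, -0.11929689, -0.02779436,  0.04240298,
       -0.01765924]), 'joint_torque': array([ 1.57028877e-03, -4.98243856e+01, -3.90544868e+01, -2.08651654e-04,
        5.71074081e-03,  7.09055342e-06]), 'tool_pos': array([ 257.96802562, -568.67360304,  238.29745203]), 'tool_rot': array([-1.79896806e+02, -1.18333980e-02,  2.43950753e+01]), 'contact_force': array([0.21815858, 0.75835325, 0.25767399]), 'torque': array([-0.0353015 , -0.00371754, -0.02635779]), 'grip_force': 0.0, 'width': 85.32847706620649}
```

View pics/top0.png

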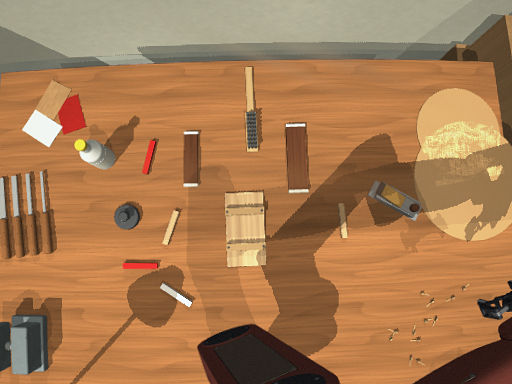

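View pics/side0.png

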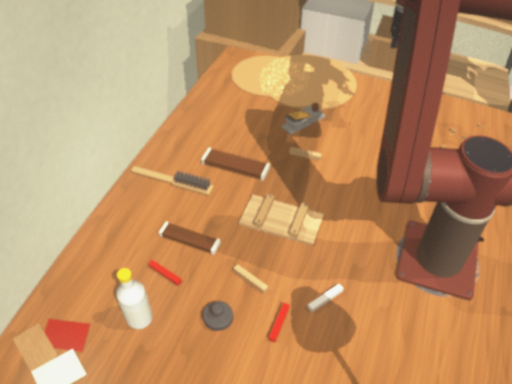

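The top view shows the base (245,229) with its battens across it, the wide blank (297,157), the narrow blank (191,158), and the weight (126,216). Stick candidates are pale (172,227), pale (343,221), red (150,156), red (141,265) and white (177,295). I choose the two pale wood ones, since red and white are look-alikes. Next I measure and check a close crop.

```bash
cat > h.py <<'E'
import numpy as np, cv2
from workcell import sense, vision
def und(n,px):
    c=vision.calibration(n); d=(np.atleast_2d(px).astype(float)-[c['cx'],c['cy']])/c['fx']
    u=d.copy()
    for _ in range(20): u=d/(1+c['k1']*(u**2).sum(1,keepdims=True))
    return u
def cast(n,px,z):
    T=vision.calibration(n)['world_from_camera']; u=und(n,px)
    d=np.c_[u,np.ones(len(u))]@T[:3,:3].T; o=T[:3,3]
    return o+d*((z-o[2])/d[:,2])[:,None]
def proj(n,P):
    c=vision.calibration(n); T=c['world_from_camera']; p=(np.atleast_2d(P)-T[:3,3])@T[:3,:3]
    s=p[:,:2]/p[:,2:]; s=s*(1+c['k1']*(s**2).sum(1,keepdims=True)); return s*c['fx']+[c['cx'],c['cy']]
def rect(n,mask,z):
    """largest blob -> world centre, long, short, yaw of rectangle at height z"""
    cs,_=cv2.findContours(mask.astype(np.uint8),cv2.RETR_EXTERNAL,cv2.CHAIN_APPROX_NONE)
    c=max(cs,key=cv2.contourArea)[:,0,:]
    w=cast(n,c,z)[:,:2].astype(np.float32)
    (cx,cy),(a,b),_=cv2.minAreaRect(w); bx=cv2.boxPoints(cv2.minAreaRect(w))
    e=[bx[1]-bx[0],bx[2]-bx[1]]; e=max(e,key=np.linalg.norm)
    return c,[round(float(v),1) for v in (cx,cy,max(a,b),min(a,b),np.degrees(np.arctan2(e[1],e[0]))%180)]
def dist(img,roi):
    x0,y0,x1,y1=roi; L=cv2.cvtColor(img,cv2.COLOR_BGR2LAB).astype(float)[y0:y1,x0:x1]
    return L
E
python3 - <<'E'
from h import *
R={'top':{'wide':((278,115,320,200),20),'narrow':((175,122,208,194),16),'sA':((155,202,190,252),16),'sB':((332,198,356,244),16),'base':((216,183,276,276),32),'weight':((108,198,146,234),22)},
'side':{'wide':((195,142,278,186),20),'narrow':((152,216,226,258),16),'sA':((226,258,276,298),16),'sB':((284,142,328,164),16),'base':((230,186,332,250),32)}}
for n in R:
    im=cv2.imread(f'pics/{n}0.png'); tiles=[]
    for k,((x0,y0,x1,y1),z) in R[n].items():
        h=cv2.cvtColor(im,cv2.COLOR_BGR2HSV)[y0:y1,x0:x1]; S,V=h[...,1],h[...,2]
        L=cv2.cvtColor(im,cv2.COLOR_BGR2LAB)[y0:y1,x0:x1]
        if k=='weight': m=V<90
        elif k in('wide','narrow'): m=(V<110)|(S<90)
        else: t,_=cv2.threshold(S.copy(),0,255,cv2.THRESH_OTSU); m=S<t
        full=np.zeros(im.shape[:2],np.uint8); full[y0:y1,x0:x1]=m
        c,r=rect(n,full,z); print(n,k,r)
        s=6 if n=='top' else 4
        t=cv2.resize(im[y0:y1,x0:x1],None,fx=s,fy=s,interpolation=cv2.INTER_NEAREST)
        cv2.polylines(t,[((c-[x0,y0])*s+s//2).astype(np.int32)],True,(0,255,0),1)
        t=t[:300,:260]; t=cv2.copyMakeBorder(t,0,300-t.shape[0],0,260-t.shape[1],cv2.BORDER_CONSTANT); tiles.append(t)
    while len(tiles)<6: tiles.append(np.zeros_like(tiles[0]))
    cv2.imwrite(f'pics/{n}_crop.png',np.vstack([np.hstack(tiles[:3]),np.hstack(tiles[3:])]))
E
```

```text
top wide [708.1, -129.9, 79.3, 59.7, 1.1]
top narrow [649.6, 173.3, 165.9, 48.7, 178.8]
top sA [449.9, 237.1, 99.7, 19.1, 160.9]
top sB [457.9, -255.7, 99.6, 19.9, 4.4]
top base [441.1, 23.2, 207.6, 110.4, 0.5]
top weight [489.0, 355.7, 70.9, 54.6, 45.0]
side wide [700.0, -16.5, 40.3, 32.8, 21.5]
side narrow [568.7, 182.3, 49.3, 16.0, 91.6]
side sA [448.2, 240.7, 106.2, 24.1, 160.5]
side sB [455.9, -248.6, 103.5, 39.6, 1.8]
side base [434.4, 35.0, 209.0, 136.0, 1.1]
```

View pics/top_crop.png

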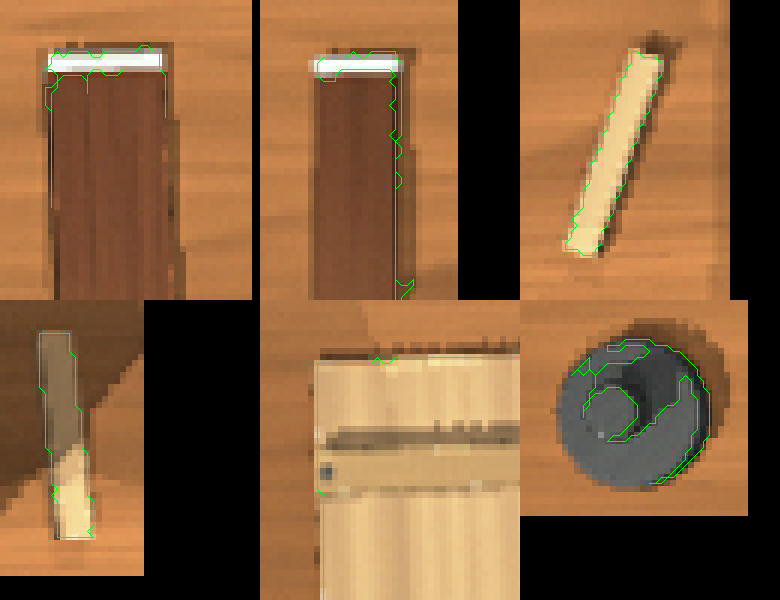

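The crop shows both pale sticks, the base and the white-ended dark blanks clearly. The outlines are clean for the sticks and base, while the blanks and weight need better masks (grey = low saturation; dark or white = not table).

```bash
python3 - <<'E'
from h import *
im=cv2.imread('pics/top0.png'); H=cv2.cvtColor(im,cv2.COLOR_BGR2HSV)
for k,(x0,y0,x1,y1),z,hx in (('wide',(282,118,312,196),20,125),('narrow',(178,126,205,190),16,125),('weight',(108,198,146,234),22,0)):
    h=H[y0:y1,x0:x1].astype(int); S,V=h[...,1],h[...,2]
    print(k,'wood HSV',np.median(h[(y1-y0)//2-8:(y1-y0)//2+8,(x1-x0)//2-4:(x1-x0)//2+4].reshape(-1,3),axis=0),'table',np.median(h[:3].reshape(-1,3),axis=0))
    m=(S<110) if k=='weight' else ((V<150)|((S<100)))
    f=np.zeros(im.shape[:2],np.uint8); f[y0:y1,x0:x1]=m
    f=cv2.morphologyEx(f,cv2.MORPH_OPEN,np.ones((3,3))); f=cv2.morphologyEx(f,cv2.MORPH_CLOSE,np.ones((3,3)))
    c,r=rect('top',f,z); print(k,r, cv2.boundingRect(c))
    if k!='weight':
        # white ends
        w=np.zeros_like(f); w[y0:y1,x0:x1]=(S<100)&(V>130)
        nl,l,st,ce=cv2.connectedComponentsWithStats(w); 
        P=[cast('top',ce[i],z)[0].round(1) for i in range(1,nl) if st[i,4]>8]; print(P,[st[i,:5].tolist() for i in range(1,nl)])
    else: (cx,cy),rad=cv2.minEnclosingCircle(cast('top',c,22)[:,:2].astype(np.float32)); print(cx,cy,rad)
for n,z in(('base12',12),):
    x0,y0,x1,y1=216,183,276,276; S=H[y0:y1,x0:x1,1]; t,_=cv2.threshold(S.copy(),0,255,cv2.THRESH_OTSU)
    f=np.zeros(im.shape[:2],np.uint8); f[y0:y1,x0:x1]=S<t; print(rect('top',f,12)[1])
E
```

```text
wide wood HSV [ 11. 154. 123.] table [ 14. 157. 193.]
wide [644.6, -132.2, 208.3, 65.6, 0.8] (285, 122, 26, 71)
[array([ 740.3, -131.3,   20. ]), array([ 545.7, -130.9,   20. ])] [[285, 123, 20, 4, 69], [288, 189, 21, 4, 82]]
narrow wood HSV [ 11. 156. 119.] table [ 14. 157. 184.]
narrow [649.5, 174.2, 166.2, 49.6, 179.6] (183, 130, 18, 57)
[array([725.9, 177.3,  16. ]), array([571.1, 177.9,  16. ])] [[184, 131, 15, 4, 49], [183, 183, 16, 4, 59]]
weight wood HSV [60.  7. 77.] table [ 13. 157. 185.]
weight [481.9, 362.8, 70.9, 70.5, 134.0] (114, 204, 26, 25)
482.1216125488281 362.1983947753906 36.954078674316406
[441.6, 23.3, 211.3, 112.3, 0.5]
```

```bash
cat > plan.py <<'E'
"""plan.py 'x,y,z,yaw,grip,n' ... : rows from the commanded pose (cmd.json); updates it as if sent."""
import sys, json, os, math
c=json.load(open('cmd.json')) if os.path.exists('cmd.json') else [258.148,-569.188,239.3,24.396]
rows=[]
for a in sys.argv[1:]:
    x,y,z,w,g,n=map(float,a.split(',')); n=int(n)
    for i in range(n):
        k=n-i; d=[(x-c[0])/k,(y-c[1])/k,(z-c[2])/k]; dw=(w-c[3])/k
        C,S=math.cos(math.radians(c[3])),math.sin(math.radians(c[3]))
        t=[round((C*d[0]+S*d[1])/10,2)+0.,round((S*d[0]-C*d[1])/10,2)+0.,round(-d[2]/10,2)+0.]; r=round(-math.radians(dw),3)+0.
        assert max(map(abs,t))<=6.2 and abs(r)<.187,(t,r)
        rows.append([int(g),t,[0,0,r]])
        c=[c[0]+10*(C*t[0]+S*t[1]),c[1]+10*(S*t[0]-C*t[1]),c[2]-10*t[2],c[3]-math.degrees(r)]
json.dump(c,open('cmd.json','w'))
for i in range(0,len(rows),5): print(json.dumps(rows[i:i+5]).replace(' ',''))
print('cmd',[round(v,1) for v in c])
E
python3 plan.py 643,-131,130,0,100,12 643,-131,35,0,100,2 643,-131,35,0,100,1
```

```text
[[100,[4.43,-2.0,0.91],[0,0,0.035]],[100,[4.36,-2.15,0.91],[0,0,0.036]],[100,[4.28,-2.31,0.91],[0,0,0.035]],[100,[4.19,-2.46,0.91],[0,0,0.036]],[100,[4.1,-2.61,0.91],[0,0,0.035]]]
[[100,[4.01,-2.75,0.91],[0,0,0.036]],[100,[3.9,-2.89,0.91],[0,0,0.035]],[100,[3.8,-3.03,0.91],[0,0,0.036]],[100,[3.69,-3.16,0.91],[0,0,0.035]],[100,[3.58,-3.29,0.91],[0,0,0.036]]]
[[100,[3.46,-3.41,0.92],[0,0,0.035]],[100,[3.33,-3.54,0.91],[0,0,0.036]],[100,[0.0,0.0,4.75],[0,0,0.0]],[100,[0.0,0.0,4.75],[0,0,0.0]],[100,[0.0,0.0,0.0],[0,0,0.0]]]
cmd [643.0, -131.0, 35.0, -0.0]
```

>>> servo_tool --deltas '[[100,[4.43,-2.0,0.91],[0,0,0.035]],[100,[4.36,-2.15,0.91],[0,0,0.036]],[100,[4.28,-2.31,0.91],[0,0,0.035]],[100,[4.19,-2.46,0.91],[0,0,0.036]],[100,[4.1,-2.61,0.91],[0,0,0.035]]]'

```text
t: 0.72
tool_pos: [419.2, -385.1, 193.1]
tool_rot: [-180.0, 0.0, 14.2]
contact_force: [-0.7, -0.4, -0.5]
width: 85.5
grip_force: 0.0
```

>>> servo_tool --deltas '[[100,[4.01,-2.75,0.91],[0,0,0.036]],[100,[3.9,-2.89,0.91],[0,0,0.035]],[100,[3.8,-3.03,0.91],[0,0,0.036]],[100,[3.69,-3.16,0.91],[0,0,0.035]],[100,[3.58,-3.29,0.91],[0,0,0.036]]]'

```text
t: 1.35
tool_pos: [579.5, -202.5, 147.6]
tool_rot: [-180.0, 0.0, 4.0]
contact_force: [-0.3, 0.4, 0.4]
width: 85.4
grip_force: 0.0
```

>>> servo_tool --deltas '[[100,[3.46,-3.41,0.92],[0,0,0.035]],[100,[3.33,-3.54,0.91],[0,0,0.036]],[100,[0,0,4.75],[0,0,0]],[100,[0,0,4.75],[0,0,0]],[100,[0,0,0],[0,0,0]]]'

```text
t: 1.98
tool_pos: [638.5, -129.3, 29.4]
tool_rot: [-179.8, 0.6, 0.0]
contact_force: [-0.9, 1.1, -0.3]
width: 85.4
grip_force: 0.0
```

```bash
python3 - <<'E'
from h import *
im=vision.snapshot('side'); cv2.imwrite('pics/s1.png',cv2.resize(im[90:240,170:370],None,fx=4,fy=4)); s=sense(); print(s['tool_pos'],s['tool_rot'])
E
python3 plan.py 643,-131,11,0,100,2
```

```text
[ 640.982905   -130.28310203   32.87564326] [-1.79900212e+02  2.91174551e-01 -9.59694506e-03]
[[100,[0.0,0.0,1.2],[0,0,0.0]],[100,[0.0,0.0,1.2],[0,0,0.0]]]
cmd [643.0, -131.0, 11.0, -0.0]
```

View pics/s1.png

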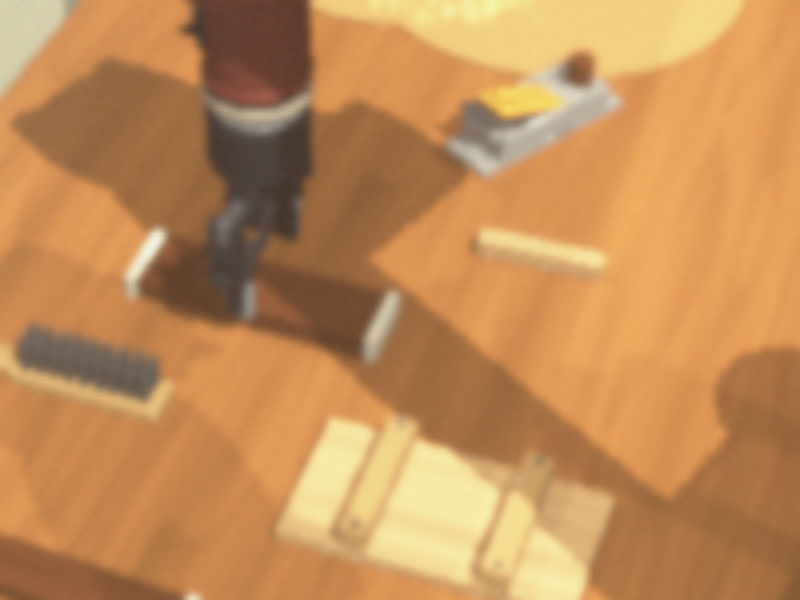

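The side crop shows the near finger at about (235,305) beside the wide blank's middle, straddling it. Next I descend and close.

>>> servo_tool --deltas '[[100,[0,0,0.8],[0,0,0]],[100,[0,0,0.8],[0,0,0]],[100,[0,0,0.7],[0,0,0]],[100,[0,0,0.1],[0,0,0]],[50,[0,0,0],[0,0,0]]]' --grip_force 40

```text
t: 2.65
tool_pos: [643.0, -131.0, 11.0]
tool_rot: [-180.0, 0.0, -0.0]
contact_force: [-0.6, -0.7, 0.3]
width: 70.0
grip_force: 0.0
```

>>> servo_tool --deltas '[[0,[0,0,0],[0,0,0]],[0,[0,0,0],[0,0,0]],[0,[0,0,0],[0,0,0]],[0,[0,0,0],[0,0,0]]]'

```text
t: 3.15
tool_pos: [643.5, -131.1, 11.6]
tool_rot: [180.0, -0.1, -0.0]
contact_force: [-0.5, 0.1, 4.2]
width: 54.9
grip_force: 44.1
```

```bash
python3 plan.py 643,-131,110,0,0,4 441.6,23.3,110,0.5,0,7 441.6,23.3,110,0.5,0,1 441.6,23.3,56,0.5,0,3 441.6,23.3,48,0.5,0,2 441.6,23.3,48,0.5,0,1
```

```text
[[0,[0.0,0.0,-2.47],[0,0,0.0]],[0,[0.0,0.0,-2.48],[0,0,0.0]],[0,[0.0,0.0,-2.47],[0,0,0.0]],[0,[0.0,0.0,-2.48],[0,0,0.0]],[0,[-2.88,-2.2,0.0],[0,0,-0.001]]]
[[0,[-2.87,-2.21,0.0],[0,0,-0.001]],[0,[-2.87,-2.21,0.0],[0,0,-0.001]],[0,[-2.87,-2.21,0.0],[0,0,-0.001]],[0,[-2.87,-2.22,0.0],[0,0,-0.002]],[0,[-2.87,-2.22,0.0],[0,0,-0.001]]]
[[0,[-2.86,-2.22,0.0],[0,0,-0.002]],[0,[0.0,0.0,0.0],[0,0,0.0]],[0,[0.0,0.0,1.8],[0,0,0.0]],[0,[0.0,0.0,1.8],[0,0,0.0]],[0,[0.0,0.0,1.8],[0,0,0.0]]]
[[0,[0.0,0.0,0.4],[0,0,0.0]],[0,[0.0,0.0,0.4],[0,0,0.0]],[0,[0.0,0.0,0.0],[0,0,0.0]]]
cmd [441.6, 23.3, 48.0, 0.5]
```

>>> servo_tool --deltas '[[0,[0,0,-2.47],[0,0,0]],[0,[0,0,-2.48],[0,0,0]],[0,[0,0,-2.47],[0,0,0]],[0,[0,0,-2.48],[0,0,0]],[0,[-2.88,-2.2,0],[0,0,-0.001]]]'

```text
t: 3.78
tool_pos: [616.6, -110.5, 112.7]
tool_rot: [179.9, -0.3, -0.0]
contact_force: [1.3, 0.5, -0.6]
width: 55.0
grip_force: 43.6
```

>>> servo_tool --deltas '[[0,[-2.87,-2.21,0],[0,0,-0.001]],[0,[-2.87,-2.21,0],[0,0,-0.001]],[0,[-2.87,-2.21,0],[0,0,-0.001]],[0,[-2.87,-2.22,0],[0,0,-0.002]],[0,[-2.87,-2.22,0],[0,0,-0.001]]]'

```text
t: 4.4
tool_pos: [468.7, 2.0, 109.3]
tool_rot: [-180.0, 0.1, 0.4]
contact_force: [0.5, 0.1, -1.1]
width: 55.3
grip_force: 43.6
```

>>> servo_tool --deltas '[[0,[-2.86,-2.22,0],[0,0,-0.002]],[0,[0,0,0],[0,0,0]],[0,[0,0,1.8],[0,0,0]],[0,[0,0,1.8],[0,0,0]],[0,[0,0,1.8],[0,0,0]]]'

```text
t: 5.03
tool_pos: [442.3, 22.7, 55.5]
tool_rot: [180.0, -0.0, 0.5]
contact_force: [0.4, 1.0, -1.4]
width: 54.6
grip_force: 43.6
```

>>> servo_tool --deltas '[[0,[0,0,0.4],[0,0,0]],[0,[0,0,0.4],[0,0,0]],[0,[0,0,0],[0,0,0]]]'

```text
t: 5.4
tool_pos: [442.0, 23.1, 48.3]
tool_rot: [180.0, -0.0, 0.5]
contact_force: [0.5, -0.0, -1.2]
width: 55.0
grip_force: 43.6
```

```bash
python3 - <<'E'
from h import *
a=vision.snapshot('side')[170:290,190:370]; b=vision.snapshot('top')[170:290,160:340]; cv2.imwrite('pics/s2.png',np.hstack([cv2.resize(v,(400,267)) for v in (a,b)])); s=sense(); print(s['tool_pos'],s['tool_rot'],s['width'],s['contact_force'])
E
```

```text
[442.13766643  23.19441958  48.55683536] [ 1.79992221e+02 -5.88967333e-02  5.02768403e-01] 54.91016208976729 [ 0.33211507 -0.87813872 -1.36158264]
```

View pics/s2.png

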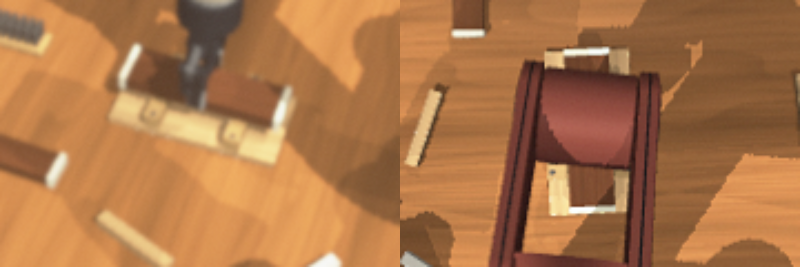

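The blank is held over the base and centred between the base's ends (crop rows 50 and 210 against 47 and 215). Next I lower it, release, rise and head for stick A.

>>> servo_tool --deltas '[[0,[0,0,0.2],[0,0,0]],[0,[0,0,0.2],[0,0,0]],[0,[0,0,0.1],[0,0,0]],[0,[0,0,0],[0,0,0]]]'

```text
t: 6.0
tool_pos: [441.6, 23.3, 43.5]
tool_rot: [-180.0, 0.0, 0.5]
contact_force: [-3.6, 0.2, 5.8]
width: 55.0
grip_force: 44.3
```

>>> servo_tool --deltas '[[82,[0,0,0],[0,0,0]],[82,[0,0,0],[0,0,0]],[82,[0,0,0],[0,0,0]]]'

```text
t: 6.38
tool_pos: [441.6, 23.3, 43.0]
tool_rot: [180.0, -0.0, 0.5]
contact_force: [0.3, -0.1, 0.0]
width: 70.1
grip_force: 0.0
```

```bash
sed -i 's/48\.[0-9]*/43.0/;s/47\.99*[0-9]*/43.0/' cmd.json; cat cmd.json; python3 plan.py 441.6,23.3,90,0.5,82,3 449.9,237.1,90,-19.1,60,5 449.9,237.1,45,-19.1,60,3 449.9,237.1,45,-19.1,60,2
```

```text
[441.6029419699165, 23.294368441028976, 43.0, 0.5036599430446793][[82,[0.0,0.0,-1.57],[0,0,0.0]],[82,[0.0,0.0,-1.56],[0,0,0.0]],[82,[0.0,0.0,-1.57],[0,0,0.0]],[60,[0.2,-4.27,0.0],[0,0,0.068]],[60,[-0.09,-4.28,0.0],[0,0,0.069]]]
[[60,[-0.38,-4.26,0.0],[0,0,0.068]],[60,[-0.67,-4.23,0.0],[0,0,0.069]],[60,[-0.96,-4.17,0.0],[0,0,0.068]],[60,[0.0,0.0,1.5],[0,0,0.0]],[60,[0.0,0.0,1.5],[0,0,0.0]]]
[[60,[0.0,0.0,1.5],[0,0,0.0]],[60,[0.0,0.0,0.0],[0,0,0.0]],[60,[0.0,0.0,0.0],[0,0,0.0]]]
cmd [449.9, 237.1, 45.0, -19.1]
```

>>> servo_tool --deltas '[[82,[0,0,-1.57],[0,0,0]],[82,[0,0,-1.56],[0,0,0]],[82,[0,0,-1.57],[0,0,0]],[60,[0.2,-4.27,0],[0,0,0.068]],[60,[-0.09,-4.28,0],[0,0,0.069]]]'

```text
t: 7.0
tool_pos: [445.9, 109.5, 91.8]
tool_rot: [-180.0, -0.2, -7.6]
contact_force: [0.5, -0.1, 0.1]
width: 51.1
grip_force: 0.0
```

>>> servo_tool --deltas '[[60,[-0.38,-4.26,0],[0,0,0.068]],[60,[-0.67,-4.23,0],[0,0,0.069]],[60,[-0.96,-4.17,0],[0,0,0.068]],[60,[0,0,1.5],[0,0,0]],[60,[0,0,1.5],[0,0,0]]]'

```text
t: 7.62
tool_pos: [449.9, 236.9, 59.8]
tool_rot: [180.0, -0.0, -19.0]
contact_force: [-0.4, -0.2, 0.7]
width: 51.5
grip_force: 0.0
```

>>> servo_tool --deltas '[[60,[0,0,1.5],[0,0,0]],[60,[0,0,0],[0,0,0]],[60,[0,0,0],[0,0,0]]]'

```text
t: 8.0
tool_pos: [450.1, 236.5, 45.0]
tool_rot: [180.0, 0.0, -19.1]
contact_force: [0.1, 0.3, 0.5]
width: 51.3
grip_force: 0.0
```

```bash
cat > base.py <<'E'
from h import *
def ends(im,box,z,Smax=100,Vmin=130):
    x0,y0,x1,y1=box; h=cv2.cvtColor(im,cv2.COLOR_BGR2HSV)[y0:y1,x0:x1]
    w=((h[...,1]<Smax)&(h[...,2]>Vmin)).astype(np.uint8)
    nl,l,st,ce=cv2.connectedComponentsWithStats(w)
    return [(cast('top',ce[i]+[x0,y0],z)[0].round(1).tolist(),st[i].tolist()) for i in range(1,nl) if st[i,4]>12]
E
python3 - <<'E'
from base import *
im=vision.snapshot('top'); cv2.imwrite('pics/t3raw.png',im)
b=vision.snapshot('side')[150:310,180:380]
cv2.imwrite('pics/s3.png',np.hstack([cv2.resize(v,(400,320)) for v in (im[170:300,150:312],b)])); s=sense(); print(s['tool_pos'],s['tool_rot'],s['width'])
print(ends(im,(216,180,276,280),52,80,110))
E
```

```text
[450.52329461 236.89992825  45.58592022] [-1.79963251e+02 -4.89612386e-02 -1.91270790e+01] 51.41241894759783
[([538.1, 27.6, 52.0], [17, 12, 21, 4, 68]), ([345.3, 29.9, 52.0], [17, 78, 24, 8, 85])]
```

View pics/s3.png

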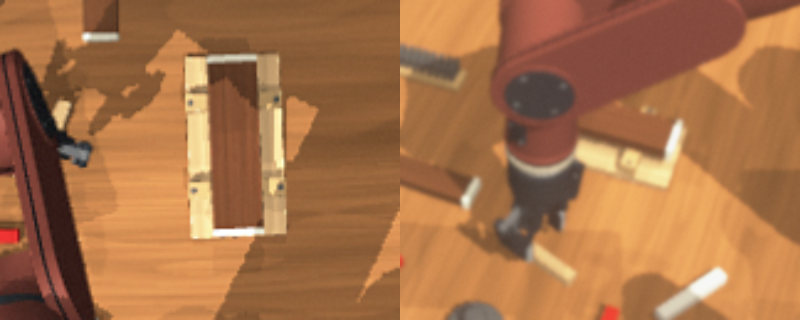

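The wide blank lies centred and in line on the base: blank columns 207–260 against base 185–281, rows 57–233. The gripper is over stick A; next I grasp it.

>>> servo_tool --deltas '[[60,[0,0,1.2],[0,0,0]],[60,[0,0,1.2],[0,0,0]],[60,[0,0,0.9],[0,0,0]],[60,[0,0,0],[0,0,0]],[0,[0,0,0],[0,0,0]]]' --grip_force 30

```text
t: 8.72
tool_pos: [450.0, 237.2, 12.0]
tool_rot: [180.0, 0.0, -19.1]
contact_force: [0.0, 0.7, 0.0]
width: 34.3
grip_force: 0.0
```

>>> servo_tool --deltas '[[0,[0,0,0],[0,0,0]],[0,[0,0,0],[0,0,0]],[0,[0,0,0],[0,0,0]],[0,[0,0,0],[0,0,0]]]'

```text
t: 9.22
tool_pos: [450.4, 237.3, 12.5]
tool_rot: [-180.0, -0.0, -19.1]
contact_force: [-0.2, 0.8, 4.8]
width: 15.2
grip_force: 32.1
```

```bash
sed -i 's/, 4[45]\.[0-9]*, -19/, 12.0, -19/' cmd.json; cat cmd.json; python3 plan.py 449.9,237.1,100,-19.1,0,3  391.6,22.9,110,90.5,0,12 391.6,22.9,80,90.5,0,2 391.6,22.9,70,90.5,0,2 391.6,22.9,70,90.5,0,1
```

```text
[449.8804887412755, 237.07767067895435, 12.0, -19.091496650429477][[0,[0.0,0.0,-2.93],[0,0,0.0]],[0,[0.0,0.0,-2.94],[0,0,0.0]],[0,[0.0,0.0,-2.93],[0,0,0.0]],[0,[0.12,1.85,-0.08],[0,0,-0.159]],[0,[-0.17,1.84,-0.08],[0,0,-0.159]]]
[[0,[-0.46,1.79,-0.08],[0,0,-0.159]],[0,[-0.74,1.7,-0.08],[0,0,-0.16]],[0,[-1.0,1.56,-0.09],[0,0,-0.159]],[0,[-1.23,1.38,-0.08],[0,0,-0.16]],[0,[-1.43,1.17,-0.09],[0,0,-0.159]]]
[[0,[-1.6,0.92,-0.08],[0,0,-0.16]],[0,[-1.73,0.66,-0.09],[0,0,-0.159]],[0,[-1.81,0.38,-0.08],[0,0,-0.16]],[0,[-1.85,0.08,-0.09],[0,0,-0.159]],[0,[-1.83,-0.21,-0.08],[0,0,-0.16]]]
[[0,[0.0,0.0,1.5],[0,0,0.0]],[0,[0.0,0.0,1.5],[0,0,0.0]],[0,[0.0,0.0,0.5],[0,0,0.0]],[0,[0.0,0.0,0.5],[0,0,0.0]],[0,[0.0,0.0,0.0],[0,0,0.0]]]
cmd [391.6, 22.9, 70.0, 90.5]
```

>>> servo_tool --deltas '[[0,[0,0,-2.93],[0,0,0]],[0,[0,0,-2.94],[0,0,0]],[0,[0,0,-2.93],[0,0,0]],[0,[0.12,1.85,-0.08],[0,0,-0.159]],[0,[-0.17,1.84,-0.08],[0,0,-0.159]]]'

```text
t: 9.85
tool_pos: [439.9, 201.1, 101.9]
tool_rot: [-180.0, -0.0, -0.5]
contact_force: [0.6, 0.1, -0.3]
width: 15.1
grip_force: 31.6
```

>>> servo_tool --deltas '[[0,[-0.46,1.79,-0.08],[0,0,-0.159]],[0,[-0.74,1.7,-0.08],[0,0,-0.16]],[0,[-1.0,1.56,-0.09],[0,0,-0.159]],[0,[-1.23,1.38,-0.08],[0,0,-0.16]],[0,[-1.43,1.17,-0.09],[0,0,-0.159]]]'

```text
t: 10.48
tool_pos: [415.2, 111.5, 105.5]
tool_rot: [-180.0, 0.0, 45.1]
contact_force: [-0.6, 0.2, 0.5]
width: 15.0
grip_force: 31.6
```

>>> servo_tool --deltas '[[0,[-1.6,0.92,-0.08],[0,0,-0.16]],[0,[-1.73,0.66,-0.09],[0,0,-0.159]],[0,[-1.81,0.38,-0.08],[0,0,-0.16]],[0,[-1.85,0.08,-0.09],[0,0,-0.159]],[0,[-1.83,-0.21,-0.08],[0,0,-0.16]]]'

```text
t: 11.1
tool_pos: [391.0, 22.4, 109.7]
tool_rot: [-180.0, -0.0, 90.8]
contact_force: [0.1, 0.8, -0.0]
width: 15.1
grip_force: 31.6
```

>>> servo_tool --deltas '[[0,[0,0,1.5],[0,0,0]],[0,[0,0,1.5],[0,0,0]],[0,[0,0,0.5],[0,0,0]],[0,[0,0,0.5],[0,0,0]],[0,[0,0,0],[0,0,0]]]'

```text
t: 11.72
tool_pos: [391.4, 23.2, 69.6]
tool_rot: [-180.0, -0.0, 90.5]
contact_force: [-1.2, 0.0, -0.4]
width: 15.1
grip_force: 31.5
```

```bash
python3 - <<'E'
from h import *
a=vision.snapshot('side')[150:270,210:350]; b=vision.snapshot('top')[170:290,175:315]; cv2.imwrite('pics/s4.png',np.hstack([cv2.resize(v,(400,343)) for v in (a,b)])); s=sense(); print(s['tool_pos'],s['tool_rot'],s['width'],s['contact_force'])
E
```

```text
[391.87755011  23.06529302  70.21123613] [1.79978286e+02 1.59060645e-03 9.05229780e+01] 14.563233347319665 [-0.70061776 -0.31727809 -1.09928481]
```

View pics/s4.png

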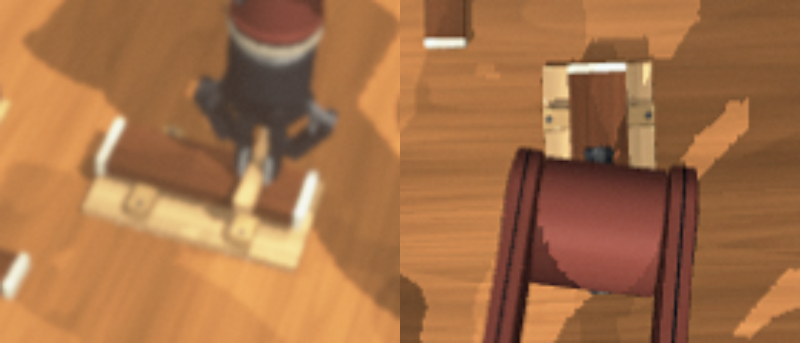

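The stick is held across the blank right above the near batten. Next I lower it, release and go to stick B.

>>> servo_tool --deltas '[[0,[0,0,0.3],[0,0,0]],[0,[0,0,0.25],[0,0,0]],[0,[0,0,0],[0,0,0]],[25,[0,0,0],[0,0,0]],[40,[0,0,0],[0,0,0]]]'

```text
t: 12.45
tool_pos: [391.5, 22.9, 64.5]
tool_rot: [-180.0, -0.0, 90.5]
contact_force: [-0.4, 0.1, -0.3]
width: 33.6
grip_force: 0.0
```

```bash
sed -i 's/, [67][90]\.[0-9]*, 90/, 64.5, 90/' cmd.json; cat cmd.json; python3 plan.py 391.6,22.9,64.5,90.5,50,1 391.6,22.9,100,90.5,50,3 457.9,-255.7,100,4.4,60,9 457.9,-255.7,45,4.4,60,3 457.9,-255.7,15,4.4,60,3 457.9,-255.7,12,4.4,60,1
```

```text
[391.5951449495881, 22.93157970444124, 64.5, 90.51532955809701][[50,[0.0,0.0,0.0],[0,0,0.0]],[50,[0.0,0.0,-1.18],[0,0,0.0]],[50,[0.0,0.0,-1.19],[0,0,0.0]],[50,[0.0,0.0,-1.18],[0,0,0.0]],[60,[-3.1,0.71,0.0],[0,0,0.167]]]
[[60,[-2.94,1.21,0.0],[0,0,0.167]],[60,[-2.7,1.69,0.0],[0,0,0.167]],[60,[-2.38,2.11,0.0],[0,0,0.167]],[60,[-2.0,2.48,0.0],[0,0,0.167]],[60,[-1.56,2.78,0.0],[0,0,0.167]]]
[[60,[-1.07,2.99,0.0],[0,0,0.167]],[60,[-0.56,3.13,0.0],[0,0,0.167]],[60,[-0.03,3.19,0.0],[0,0,0.167]],[60,[0.0,0.0,1.83],[0,0,0.0]],[60,[0.0,0.0,1.83],[0,0,0.0]]]
[[60,[0.0,0.0,1.84],[0,0,0.0]],[60,[0.0,0.0,1.0],[0,0,0.0]],[60,[0.0,0.0,1.0],[0,0,0.0]],[60,[0.0,0.0,1.0],[0,0,0.0]],[60,[0.0,0.0,0.3],[0,0,0.0]]]
cmd [457.9, -255.7, 12.0, 4.4]
```

>>> servo_tool --deltas '[[50,[0,0,0],[0,0,0]],[50,[0,0,-1.18],[0,0,0]],[50,[0,0,-1.19],[0,0,0]],[50,[0,0,-1.18],[0,0,0]],[60,[-3.1,0.71,0],[0,0,0.167]]]'

```text
t: 13.08
tool_pos: [400.0, -7.5, 101.9]
tool_rot: [179.8, -0.0, 80.9]
contact_force: [0.6, -0.2, 0.4]
width: 51.4
grip_force: 0.0
```

>>> servo_tool --deltas '[[60,[-2.94,1.21,0],[0,0,0.167]],[60,[-2.7,1.69,0],[0,0,0.167]],[60,[-2.38,2.11,0],[0,0,0.167]],[60,[-2.0,2.48,0],[0,0,0.167]],[60,[-1.56,2.78,0],[0,0,0.167]]]'

```text
t: 13.7
tool_pos: [436.3, -164.1, 101.0]
tool_rot: [179.9, -0.0, 32.8]
contact_force: [0.0, 0.4, 0.3]
width: 51.6
grip_force: 0.0
```

>>> servo_tool --deltas '[[60,[-1.07,2.99,0],[0,0,0.167]],[60,[-0.56,3.13,0],[0,0,0.167]],[60,[-0.03,3.19,0],[0,0,0.167]],[60,[0,0,1.83],[0,0,0]],[60,[0,0,1.83],[0,0,0]]]'

```text
t: 14.32
tool_pos: [457.5, -255.1, 62.4]
tool_rot: [-180.0, 0.0, 4.5]
contact_force: [0.5, 0.5, -0.3]
width: 51.4
grip_force: 0.0
```

```bash
python3 - <<'E'
from h import *
im=vision.snapshot('top'); cv2.imwrite('pics/t5raw.png',im)
a=vision.snapshot('side')[110:240,220:360]; cv2.imwrite('pics/s5.png',np.hstack([cv2.resize(v,(400,371)) for v in (a,im[165:295,175:315])])); s=sense(); print(s['tool_pos'],s['tool_rot'],s['width'],s['contact_force'])
E
```

```text
[ 455.54634296 -253.13790267   60.15529167] [-179.74111495    0.26939441    4.50893995] 51.14789639367145 [ 0.34844331  0.24903472 -0.5683633 ]
```

View pics/s5.png

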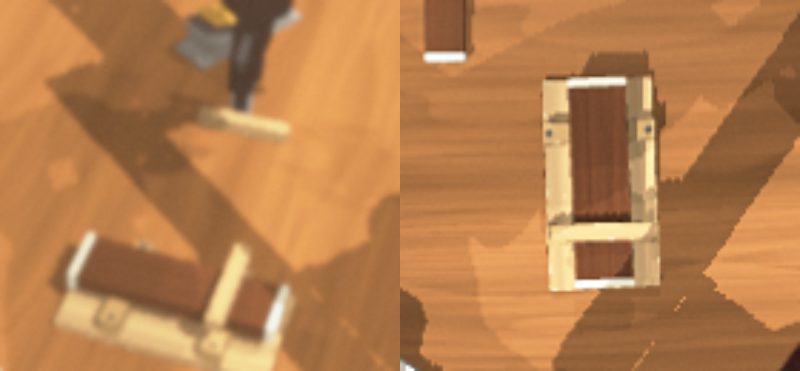

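Stick A lies square across the wide blank over the near batten (crop (603,231)), and the gripper is above stick B. I continue with the descent and grasp.

>>> servo_tool --deltas '[[60,[0,0,1.84],[0,0,0]],[60,[0,0,1.0],[0,0,0]],[60,[0,0,1.0],[0,0,0]],[60,[0,0,1.0],[0,0,0]],[60,[0,0,0.3],[0,0,0]]]'

```text
t: 15.05
tool_pos: [457.5, -255.4, 11.2]
tool_rot: [-180.0, 0.0, 4.4]
contact_force: [-0.4, -0.2, 0.9]
width: 51.4
grip_force: 0.0
```

>>> servo_tool --deltas '[[60,[0,0,0],[0,0,0]],[0,[0,0,0],[0,0,0]],[0,[0,0,0],[0,0,0]],[0,[0,0,0],[0,0,0]],[0,[0,0,0],[0,0,0]]]'

```text
t: 15.68
tool_pos: [458.4, -256.0, 12.6]
tool_rot: [180.0, -0.0, 4.4]
contact_force: [-0.1, 0.1, 4.1]
width: 15.1
grip_force: 31.8
```

```bash
python3 - <<'E'
from base import *
im=cv2.imread('pics/t5raw.png'); print(cast('top',[[246,245.9]],68).round(1), cast('top',[[246,245.9]],32).round(1))
E
python3 plan.py 457.9,-255.7,100,4.4,0,3  491.6,23.7,110,90.5,0,10 491.6,23.7,80,90.5,0,2 491.6,23.7,70,90.5,0,2 491.6,23.7,70,90.5,0,1  491.6,23.7,64.5,90.5,0,2
```

```text
[[392.9  21.8  68. ]] [[392.3  21.9  32. ]]
[[0,[0.0,0.0,-2.93],[0,0,0.0]],[0,[0.0,0.0,-2.94],[0,0,0.0]],[0,[0.0,0.0,-2.93],[0,0,0.0]],[0,[0.55,-2.76,-0.1],[0,0,-0.15]],[0,[0.96,-2.65,-0.1],[0,0,-0.15]]]
[[0,[1.34,-2.47,-0.1],[0,0,-0.15]],[0,[1.7,-2.25,-0.1],[0,0,-0.15]],[0,[2.01,-1.97,-0.1],[0,0,-0.15]],[0,[2.28,-1.64,-0.1],[0,0,-0.151]],[0,[2.51,-1.28,-0.1],[0,0,-0.15]]]
[[0,[2.67,-0.9,-0.1],[0,0,-0.151]],[0,[2.77,-0.48,-0.1],[0,0,-0.15]],[0,[2.81,-0.06,-0.1],[0,0,-0.151]],[0,[0.0,0.0,1.5],[0,0,0.0]],[0,[0.0,0.0,1.5],[0,0,0.0]]]
[[0,[0.0,0.0,0.5],[0,0,0.0]],[0,[0.0,0.0,0.5],[0,0,0.0]],[0,[0.0,0.0,0.0],[0,0,0.0]],[0,[0.0,0.0,0.27],[0,0,0.0]],[0,[0.0,0.0,0.28],[0,0,0.0]]]
cmd [491.6, 23.7, 64.5, 90.5]
```

Stick A is within 1.5 mm of target and stick B is gripped.

>>> servo_tool --deltas '[[0,[0,0,-2.93],[0,0,0]],[0,[0,0,-2.94],[0,0,0]],[0,[0,0,-2.93],[0,0,0]],[0,[0.55,-2.76,-0.1],[0,0,-0.15]],[0,[0.96,-2.65,-0.1],[0,0,-0.15]]]'

```text
t: 16.3
tool_pos: [464.7, -199.5, 102.4]
tool_rot: [180.0, -0.0, 21.8]
contact_force: [-0.0, 0.5, -0.1]
width: 15.1
grip_force: 31.3
```

>>> servo_tool --deltas '[[0,[1.34,-2.47,-0.1],[0,0,-0.15]],[0,[1.7,-2.25,-0.1],[0,0,-0.15]],[0,[2.01,-1.97,-0.1],[0,0,-0.15]],[0,[2.28,-1.64,-0.1],[0,0,-0.151]],[0,[2.51,-1.28,-0.1],[0,0,-0.15]]]'

```text
t: 16.92
tool_pos: [481.3, -59.1, 106.8]
tool_rot: [-180.0, 0.0, 64.9]
contact_force: [1.1, -0.4, -0.3]
width: 15.6
grip_force: 31.3
```

>>> servo_tool --deltas '[[0,[2.67,-0.9,-0.1],[0,0,-0.151]],[0,[2.77,-0.48,-0.1],[0,0,-0.15]],[0,[2.81,-0.06,-0.1],[0,0,-0.151]],[0,[0,0,1.5],[0,0,0]],[0,[0,0,1.5],[0,0,0]]]'

```text
t: 17.55
tool_pos: [491.1, 23.4, 78.7]
tool_rot: [-180.0, 0.0, 90.4]
contact_force: [-0.3, -1.3, -0.1]
width: 15.0
grip_force: 31.3
```

>>> servo_tool --deltas '[[0,[0,0,0.5],[0,0,0]],[0,[0,0,0.5],[0,0,0]],[0,[0,0,0],[0,0,0]],[0,[0,0,0.27],[0,0,0]],[0,[0,0,0.28],[0,0,0]]]'

```text
t: 18.18
tool_pos: [491.9, 23.6, 64.7]
tool_rot: [180.0, 0.0, 90.5]
contact_force: [-0.8, 0.2, 0.6]
width: 14.8
grip_force: 31.3
```

```bash
python3 - <<'E'
from h import *
s=sense(); print(s['tool_pos'],s['tool_rot'],s['width'],s['contact_force'])
E
python3 plan.py 491.6,23.7,64.5,90.5,0,1 491.6,23.7,64.5,90.5,50,3 491.6,23.7,105,90.5,50,3  648.5,177.6,105,-0.2,100,9 648.5,177.6,45,-0.2,100,3  648.5,177.6,45,-0.2,100,1
```

```text
[491.94278052  23.56855166  64.70638771] [1.79956513e+02 5.38582737e-03 9.05058482e+01] 14.803828326622423 [-0.77176966  0.1652396   0.61949567]
[[0,[0.0,0.0,0.0],[0,0,0.0]],[50,[0.0,0.0,0.0],[0,0,0.0]],[50,[0.0,0.0,0.0],[0,0,0.0]],[50,[0.0,0.0,0.0],[0,0,0.0]],[50,[0.0,0.0,-1.35],[0,0,0.0]]]
[[50,[0.0,0.0,-1.35],[0,0,0.0]],[50,[0.0,0.0,-1.35],[0,0,0.0]],[100,[1.69,1.76,0.0],[0,0,0.176]],[100,[1.98,1.43,0.0],[0,0,0.176]],[100,[2.2,1.07,0.0],[0,0,0.176]]]
[[100,[2.35,0.66,0.0],[0,0,0.176]],[100,[2.43,0.24,0.0],[0,0,0.176]],[100,[2.43,-0.18,0.0],[0,0,0.176]],[100,[2.37,-0.61,0.0],[0,0,0.176]],[100,[2.22,-1.01,0.0],[0,0,0.176]]]
[[100,[2.01,-1.39,0.0],[0,0,0.175]],[100,[0.0,0.0,2.0],[0,0,0.0]],[100,[0.0,0.0,2.0],[0,0,0.0]],[100,[0.0,0.0,2.0],[0,0,0.0]],[100,[0.0,0.0,0.0],[0,0,0.0]]]
cmd [648.5, 177.6, 45.0, -0.2]
```

>>> servo_tool --deltas '[[0,[0,0,0],[0,0,0]],[50,[0,0,0],[0,0,0]],[50,[0,0,0],[0,0,0]],[50,[0,0,0],[0,0,0]],[50,[0,0,-1.35],[0,0,0]]]'

```text
t: 18.8
tool_pos: [490.5, 23.8, 77.5]
tool_rot: [-179.8, -0.0, 90.5]
contact_force: [-0.3, 0.3, -0.3]
width: 42.5
grip_force: 0.0
```

>>> servo_tool --deltas '[[50,[0,0,-1.35],[0,0,0]],[50,[0,0,-1.35],[0,0,0]],[100,[1.69,1.76,0],[0,0,0.176]],[100,[1.98,1.43,0],[0,0,0.176]],[100,[2.2,1.07,0],[0,0,0.176]]]'

```text
t: 19.42
tool_pos: [544.9, 75.5, 106.3]
tool_rot: [179.9, -0.0, 59.9]
contact_force: [0.7, -0.9, 0.1]
width: 85.6
grip_force: 0.0
```

>>> servo_tool --deltas '[[100,[2.35,0.66,0],[0,0,0.176]],[100,[2.43,0.24,0],[0,0,0.176]],[100,[2.43,-0.18,0],[0,0,0.176]],[100,[2.37,-0.61,0],[0,0,0.176]],[100,[2.22,-1.01,0],[0,0,0.176]]]'

```text
t: 20.05
tool_pos: [632.0, 161.1, 106.2]
tool_rot: [180.0, -0.1, 9.5]
contact_force: [0.3, -0.3, 1.2]
width: 85.2
grip_force: 0.0
```

>>> servo_tool --deltas '[[100,[2.01,-1.39,0],[0,0,0.175]],[100,[0,0,2.0],[0,0,0]],[100,[0,0,2.0],[0,0,0]],[100,[0,0,2.0],[0,0,0]],[100,[0,0,0],[0,0,0]]]'

```text
t: 20.68
tool_pos: [645.7, 176.7, 41.4]
tool_rot: [179.9, 0.4, -0.2]
contact_force: [-1.3, -0.1, -0.2]
width: 85.2
grip_force: 0.0
```

```bash
python3 - <<'E'
from h import *
im=vision.snapshot('top'); cv2.imwrite('pics/t6raw.png',im)
a=vision.snapshot('side')[180:280,140:340]; cv2.imwrite('pics/s6.png',np.hstack([cv2.resize(a,(440,220)),cv2.resize(im[180:280,195:295],(300,300))[:220]]) if 0 else np.hstack([cv2.resize(a,(440,300)),cv2.resize(im[180:280,195:295],(300,300))])); s=sense(); print(s['tool_pos'],s['tool_rot'],s['width'],s['contact_force'])
E
```

```text
[648.1190077  177.21157244  44.53452415] [ 1.79990129e+02  5.42493331e-02 -1.77488948e-01] 85.27663968492665 [ 0.34243072 -0.16159921  0.02506092]
```

View pics/s6.png

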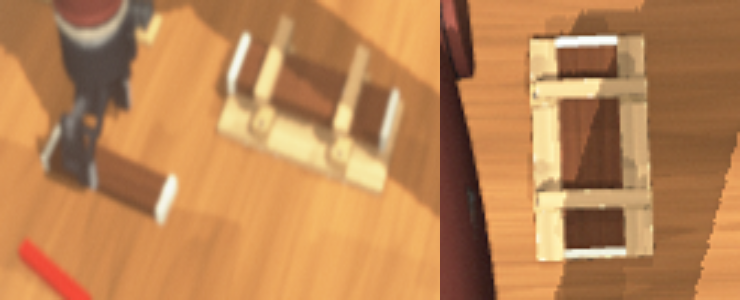

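Both sticks lie square above the battens (top crop (590,90) and (592,199)), and the gripper straddles the narrow blank. Next I grasp it.

>>> servo_tool --deltas '[[100,[0,0,1.2],[0,0,0]],[100,[0,0,1.2],[0,0,0]],[100,[0,0,0.9],[0,0,0]],[100,[0,0,0.1],[0,0,0]],[60,[0,0,0],[0,0,0]]]' --grip_force 40

```text
t: 21.4
tool_pos: [648.5, 177.7, 10.9]
tool_rot: [-180.0, 0.0, -0.2]
contact_force: [-0.1, -0.0, -0.3]
width: 70.0
grip_force: 0.0
```

>>> servo_tool --deltas '[[0,[0,0,0],[0,0,0]],[0,[0,0,0],[0,0,0]],[0,[0,0,0],[0,0,0]],[0,[0,0,0],[0,0,0]]]'

```text
t: 21.9
tool_pos: [649.1, 177.7, 11.8]
tool_rot: [-180.0, -0.1, -0.2]
contact_force: [-0.3, -0.4, 4.2]
width: 39.0
grip_force: 42.3
```

```bash
sed -i 's/, 4[45]\.[0-9]*, -0/, 11.0, -0/' cmd.json; cat cmd.json; python3 plan.py 648.5,177.6,130,-0.2,0,4  441.6,23.3,130,0.5,0,8 441.6,23.3,90,0.5,0,3 441.6,23.3,84,0.5,0,2 441.6,23.3,84,0.5,0,1
```

```text
[648.4960161601159, 177.6112105342553, 11.0, -0.18388941111228974][[0,[0.0,0.0,-2.98],[0,0,0.0]],[0,[0.0,0.0,-2.97],[0,0,0.0]],[0,[0.0,0.0,-2.98],[0,0,0.0]],[0,[0.0,0.0,-2.97],[0,0,0.0]],[0,[-2.58,1.94,0.0],[0,0,-0.001]]]
[[0,[-2.58,1.93,0.0],[0,0,-0.002]],[0,[-2.59,1.93,0.0],[0,0,-0.001]],[0,[-2.59,1.93,0.0],[0,0,-0.002]],[0,[-2.59,1.92,0.0],[0,0,-0.001]],[0,[-2.59,1.92,0.0],[0,0,-0.002]]]
[[0,[-2.6,1.91,0.0],[0,0,-0.001]],[0,[-2.6,1.91,0.0],[0,0,-0.002]],[0,[0.0,0.0,1.33],[0,0,0.0]],[0,[0.0,0.0,1.34],[0,0,0.0]],[0,[0.0,0.0,1.33],[0,0,0.0]]]
[[0,[0.0,0.0,0.3],[0,0,0.0]],[0,[0.0,0.0,0.3],[0,0,0.0]],[0,[0.0,0.0,0.0],[0,0,0.0]]]
cmd [441.6, 23.3, 84.0, 0.5]
```

>>> servo_tool --deltas '[[0,[0,0,-2.98],[0,0,0]],[0,[0,0,-2.97],[0,0,0]],[0,[0,0,-2.98],[0,0,0]],[0,[0,0,-2.97],[0,0,0]],[0,[-2.58,1.94,0],[0,0,-0.001]]]'

```text
t: 22.52
tool_pos: [625.4, 159.1, 133.5]
tool_rot: [-179.9, -0.4, -0.1]
contact_force: [-0.3, -0.8, -0.8]
width: 38.8
grip_force: 41.8
```

>>> servo_tool --deltas '[[0,[-2.58,1.93,0],[0,0,-0.002]],[0,[-2.59,1.93,0],[0,0,-0.001]],[0,[-2.59,1.93,0],[0,0,-0.002]],[0,[-2.59,1.92,0],[0,0,-0.001]],[0,[-2.59,1.92,0],[0,0,-0.002]]]'

```text
t: 23.15
tool_pos: [492.0, 61.3, 129.5]
tool_rot: [180.0, 0.1, 0.3]
contact_force: [-0.1, 0.3, -0.0]
width: 38.6
grip_force: 41.8
```

>>> servo_tool --deltas '[[0,[-2.6,1.91,0],[0,0,-0.001]],[0,[-2.6,1.91,0],[0,0,-0.002]],[0,[0,0,1.33],[0,0,0]],[0,[0,0,1.34],[0,0,0]],[0,[0,0,1.33],[0,0,0]]]'

```text
t: 23.78
tool_pos: [441.7, 23.7, 88.8]
tool_rot: [-180.0, 0.0, 0.5]
contact_force: [-0.2, 0.9, -0.1]
width: 38.8
grip_force: 41.8
```

>>> servo_tool --deltas '[[0,[0,0,0.3],[0,0,0]],[0,[0,0,0.3],[0,0,0]],[0,[0,0,0],[0,0,0]]]'

```text
t: 24.15
tool_pos: [441.7, 23.5, 84.0]
tool_rot: [-180.0, 0.0, 0.5]
contact_force: [-0.9, -0.1, -0.3]
width: 39.2
grip_force: 41.8
```

```bash
python3 - <<'E'
from h import *
im=vision.snapshot('top'); a=vision.snapshot('side')[150:270,210:350]; cv2.imwrite('pics/s7.png',np.hstack([cv2.resize(v,(400,343)) for v in (a,im[165:285,175:315])])); s=sense(); print(s['tool_pos'],s['tool_rot'],s['width'],s['contact_force'])
E
```

```text
[441.93203636  23.36179163  84.32232183] [ 1.79995990e+02 -3.64502449e-02  5.10037495e-01] 39.152116809319665 [-0.3841727   0.02191667  0.39245542]
```

View pics/s7.png

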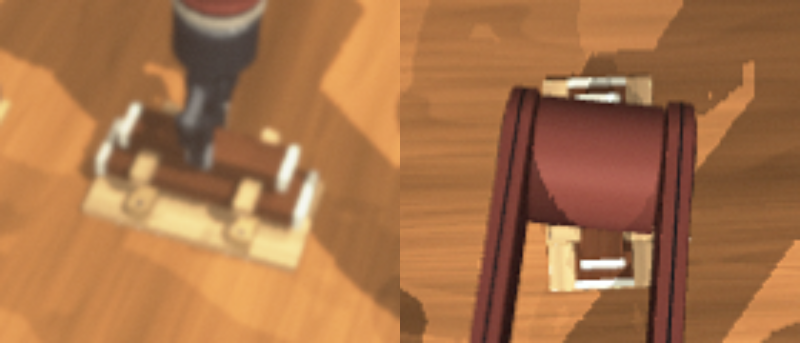

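The narrow blank hangs over the sticks, with its ends at rows 97 and 264 centred within the wide blank's (82 and 285). Next I lower it and release.

>>> servo_tool --deltas '[[0,[0,0,0.2],[0,0,0]],[0,[0,0,0.2],[0,0,0]],[0,[0,0,0.1],[0,0,0]],[0,[0,0,0],[0,0,0]],[50,[0,0,0],[0,0,0]]]'

```text
t: 24.88
tool_pos: [441.8, 23.3, 79.2]
tool_rot: [180.0, -0.0, 0.5]
contact_force: [-0.2, -0.5, -0.3]
width: 42.7
grip_force: 0.0
```

>>> servo_tool --deltas '[[75,[0,0,0],[0,0,0]],[75,[0,0,0],[0,0,0]],[75,[0,0,0],[0,0,0]]]'

```text
t: 25.25
tool_pos: [441.5, 23.3, 78.9]
tool_rot: [-180.0, 0.0, 0.5]
contact_force: [0.1, -0.7, -0.1]
width: 63.9
grip_force: 0.0
```

```bash
sed -i 's/, 8[34]\.[0-9]*, 0/, 79.0, 0/' cmd.json; cat cmd.json; python3 - <<'E'
from h import *
print(cast('top',[[122.2,216]],50).round(1))
im=cv2.imread('pics/side0.png'); h=cv2.cvtColor(im,cv2.COLOR_BGR2HSV)[295:335,198:240]
m=np.zeros(im.shape[:2],np.uint8); m[295:335,198:240]=h[...,1]<110
c=max(cv2.findContours(m,0,1)[0],key=cv2.contourArea); print(cv2.boundingRect(c))
x,y,w,hh=cv2.boundingRect(c); print(cast('side',[[x+(w-1)/2,y+(hh-1)/2]],20).round(1))
for P in ([482,362,46],[482.5,365,46]): print(proj('side',P).round(1),proj('top',P).round(1))
E
python3 plan.py 441.6,23.3,130,0.5,75,4 482.5,364,130,40,60,8 482.5,364,75,40,60,4 482.5,364,75,40,60,1
```

```text
[441.5705028920631, 23.339542978201088, 79.0, 0.5036599430446982][[482.4 365.9  50. ]]
(203, 301, 30, 29)
[[479.7 367.9  20. ]]
[[217.1 307.1]] [[124.  216.2]]
[[216.3 308.1]] [[122.9 216. ]]
[[75,[0.0,0.0,-1.27],[0,0,0.0]],[75,[0.0,0.0,-1.28],[0,0,0.0]],[75,[0.0,0.0,-1.27],[0,0,0.0]],[75,[0.0,0.0,-1.28],[0,0,0.0]],[60,[0.55,-4.25,0.0],[0,0,-0.086]]]
[[60,[0.91,-4.19,0.0],[0,0,-0.086]],[60,[1.27,-4.1,0.0],[0,0,-0.086]],[60,[1.62,-3.97,0.0],[0,0,-0.086]],[60,[1.95,-3.82,0.0],[0,0,-0.086]],[60,[2.27,-3.64,0.0],[0,0,-0.086]]]
[[60,[2.58,-3.43,0.0],[0,0,-0.087]],[60,[2.86,-3.19,0.0],[0,0,-0.086]],[60,[0.0,0.0,1.38],[0,0,0.0]],[60,[0.0,0.0,1.37],[0,0,0.0]],[60,[0.0,0.0,1.38],[0,0,0.0]]]
[[60,[0.0,0.0,1.37],[0,0,0.0]],[60,[0.0,0.0,0.0],[0,0,0.0]]]
cmd [482.5, 364.0, 75.0, 40.0]
```

>>> servo_tool --deltas '[[75,[0,0,-1.27],[0,0,0]],[75,[0,0,-1.28],[0,0,0]],[75,[0,0,-1.27],[0,0,0]],[75,[0,0,-1.28],[0,0,0]],[60,[0.55,-4.25,0],[0,0,-0.086]]]'

```text
t: 25.88
tool_pos: [448.3, 64.7, 132.2]
tool_rot: [179.9, -0.2, 5.3]
contact_force: [-0.2, 1.3, -0.5]
width: 51.4
grip_force: 0.0
```

>>> servo_tool --deltas '[[60,[0.91,-4.19,0],[0,0,-0.086]],[60,[1.27,-4.1,0],[0,0,-0.086]],[60,[1.62,-3.97,0],[0,0,-0.086]],[60,[1.95,-3.82,0],[0,0,-0.086]],[60,[2.27,-3.64,0],[0,0,-0.086]]]'

```text
t: 26.5
tool_pos: [472.5, 280.4, 130.8]
tool_rot: [180.0, -0.0, 30.2]
contact_force: [0.7, -0.5, 0.4]
width: 51.5
grip_force: 0.0
```

>>> servo_tool --deltas '[[60,[2.58,-3.43,0],[0,0,-0.087]],[60,[2.86,-3.19,0],[0,0,-0.086]],[60,[0,0,1.38],[0,0,0]],[60,[0,0,1.37],[0,0,0]],[60,[0,0,1.38],[0,0,0]]]'

```text
t: 27.12
tool_pos: [482.0, 362.7, 87.4]
tool_rot: [-180.0, 0.1, 39.9]
contact_force: [0.8, 0.0, 1.2]
width: 51.3
grip_force: 0.0
```

>>> servo_tool --deltas '[[60,[0,0,1.37],[0,0,0]],[60,[0,0,0],[0,0,0]]]'

```text
t: 27.38
tool_pos: [481.5, 362.7, 73.2]
tool_rot: [-180.0, 0.2, 39.9]
contact_force: [0.4, 0.8, -0.1]
width: 51.3
grip_force: 0.0
```

```bash
python3 - <<'E'
from base import *
im=vision.snapshot('top'); a=vision.snapshot('side')[200:340,180:320]; cv2.imwrite('pics/s8.png',np.hstack([cv2.resize(v,(400,400)) for v in (a,im[180:280,195:295])])); s=sense(); print(s['tool_pos'],s['tool_rot'],s['width'],s['contact_force'])
cv2.imwrite('pics/t8raw.png',im)
print(ends(im,(232,185,260,215),84,90,130),ends(im,(232,245,265,275),84,90,130))
E
python3 plan.py 482.3,365.5,75,40,60,1 482.3,365.5,45,40,60,3 482.3,365.5,35,40,60,2 482.3,365.5,35,40,60,1
```

```text
[482.65806898 363.66895451  74.99925006] [-1.79999301e+02  6.29476953e-03  3.99459373e+01] 51.19605769725227 [1.21989792 1.04419242 0.09059737]
[([534.9, 26.8, 84.0], [1, 7, 21, 4, 64]), ([518.4, 25.1, 84.0], [5, 13, 15, 4, 48])] [([393.0, 53.3, 84.0], [0, 0, 5, 4, 17]), ([363.9, 24.1, 84.0], [6, 10, 16, 5, 51]), ([347.1, 29.9, 84.0], [1, 13, 24, 9, 86])]
[[60,[0.08,-0.13,0.0],[0,0,0.0]],[60,[0.0,0.0,1.0],[0,0,0.0]],[60,[0.0,0.0,1.0],[0,0,0.0]],[60,[0.0,0.0,1.0],[0,0,0.0]],[60,[0.0,0.0,0.5],[0,0,0.0]]]
[[60,[0.0,0.0,0.5],[0,0,0.0]],[60,[0.0,0.0,0.0],[0,0,0.0]]]
cmd [482.3, 365.5, 35.0, 40.0]
```

View pics/s8.png

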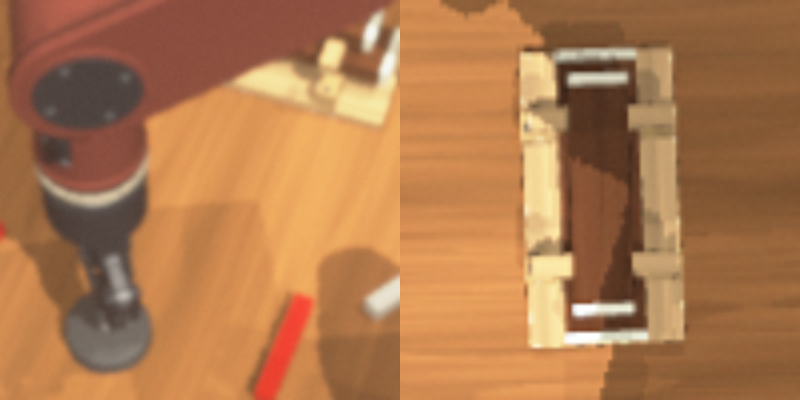

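The narrow blank lies on both sticks, centre (441.1, 24.6) and in line, and the gripper is above the weight's knob. Next I grasp the knob.

>>> servo_tool --deltas '[[60,[0.08,-0.13,0],[0,0,0]],[60,[0,0,1.0],[0,0,0]],[60,[0,0,1.0],[0,0,0]],[60,[0,0,1.0],[0,0,0]],[60,[0,0,0.5],[0,0,0]]]' --grip_force 80

```text
t: 28.1
tool_pos: [481.6, 365.1, 38.6]
tool_rot: [-180.0, 0.1, 40.0]
contact_force: [0.8, -0.6, -0.9]
width: 51.3
grip_force: 0.0
```

>>> servo_tool --deltas '[[60,[0,0,0.5],[0,0,0]],[60,[0,0,0],[0,0,0]],[30,[0,0,0],[0,0,0]],[0,[0,0,0],[0,0,0]],[0,[0,0,0],[0,0,0]]]'

```text
t: 28.72
tool_pos: [482.8, 365.6, 35.9]
tool_rot: [180.0, -0.1, 40.0]
contact_force: [-0.3, -1.7, 6.1]
width: 24.7
grip_force: 78.5
```

>>> servo_tool --deltas '[[0,[0,0,0],[0,0,0]],[0,[0,0,0],[0,0,0]],[0,[0,0,0],[0,0,0]]]'

```text
t: 29.1
tool_pos: [482.8, 365.5, 35.8]
tool_rot: [180.0, -0.1, 40.0]
contact_force: [-0.9, -1.8, 5.4]
width: 24.8
grip_force: 78.6
```

```bash
python3 plan.py 482.3,365.5,65,40,0,3 482.3,365.5,150,40,0,4 441.3,24.2,155,40,0,10 441.3,24.2,155,40,0,1
```

```text
[[0,[0.0,0.0,-1.0],[0,0,0.0]],[0,[0.0,0.0,-1.0],[0,0,0.0]],[0,[0.0,0.0,-1.0],[0,0,0.0]],[0,[0.0,0.0,-2.12],[0,0,0.0]],[0,[0.0,0.0,-2.13],[0,0,0.0]]]
[[0,[0.0,0.0,-2.12],[0,0,0.0]],[0,[0.0,0.0,-2.13],[0,0,0.0]],[0,[-2.51,2.35,-0.05],[0,0,0.0]],[0,[-2.51,2.35,-0.05],[0,0,0.0]],[0,[-2.51,2.35,-0.05],[0,0,0.0]]]
[[0,[-2.51,2.35,-0.05],[0,0,0.0]],[0,[-2.5,2.35,-0.05],[0,0,0.0]],[0,[-2.51,2.35,-0.05],[0,0,0.0]],[0,[-2.5,2.35,-0.05],[0,0,0.0]],[0,[-2.51,2.36,-0.05],[0,0,0.0]]]
[[0,[-2.5,2.35,-0.05],[0,0,0.0]],[0,[-2.51,2.36,-0.05],[0,0,0.0]],[0,[0.0,0.0,0.0],[0,0,0.0]]]
cmd [441.3, 24.2, 155.0, 40.0]
```

>>> servo_tool --deltas '[[0,[0,0,-1.0],[0,0,0]],[0,[0,0,-1.0],[0,0,0]],[0,[0,0,-1.0],[0,0,0]],[0,[0,0,-2.12],[0,0,0]],[0,[0,0,-2.13],[0,0,0]]]'

```text
t: 29.72
tool_pos: [482.3, 365.5, 109.1]
tool_rot: [-180.0, -0.0, 40.0]
contact_force: [1.2, -0.0, -7.1]
width: 25.2
grip_force: 79.3
```

>>> servo_tool --deltas '[[0,[0,0,-2.12],[0,0,0]],[0,[0,0,-2.13],[0,0,0]],[0,[-2.51,2.35,-0.05],[0,0,0]],[0,[-2.51,2.35,-0.05],[0,0,0]],[0,[-2.51,2.35,-0.05],[0,0,0]]]'

```text
t: 30.35
tool_pos: [469.8, 262.3, 153.0]
tool_rot: [180.0, -0.1, 40.0]
contact_force: [1.1, 0.3, -5.9]
width: 25.2
grip_force: 79.5
```

>>> servo_tool --deltas '[[0,[-2.51,2.35,-0.05],[0,0,0]],[0,[-2.5,2.35,-0.05],[0,0,0]],[0,[-2.51,2.35,-0.05],[0,0,0]],[0,[-2.5,2.35,-0.05],[0,0,0]],[0,[-2.51,2.36,-0.05],[0,0,0]]]'

```text
t: 30.98
tool_pos: [449.5, 91.5, 155.5]
tool_rot: [179.9, -0.1, 40.0]
contact_force: [1.0, -0.2, -7.3]
width: 25.2
grip_force: 79.5
```

>>> servo_tool --deltas '[[0,[-2.5,2.35,-0.05],[0,0,0]],[0,[-2.51,2.36,-0.05],[0,0,0]],[0,[0,0,0],[0,0,0]]]'

```text
t: 31.35
tool_pos: [441.6, 22.3, 156.5]
tool_rot: [179.9, -0.1, 39.8]
contact_force: [1.0, 0.6, -6.7]
width: 25.0
grip_force: 79.8
```

```bash
python3 plan.py 441.3,24.2,126,40,0,3 441.3,24.2,123,40,0,1 441.3,24.2,123,40,0,1;  python3 - <<'E'
from h import *
im=vision.snapshot('top'); a=vision.snapshot('side')[120:260,210:350]; cv2.imwrite('pics/s9.png',np.hstack([cv2.resize(v,(400,400)) for v in (a,im[170:290,185:305])])); s=sense(); print(s['tool_pos'],s['tool_rot'],s['width'],s['contact_force'])
E
```

```text
[[0,[0.0,0.0,0.97],[0,0,0.0]],[0,[0.0,0.0,0.97],[0,0,0.0]],[0,[0.0,0.0,0.96],[0,0,0.0]],[0,[0.0,0.0,0.3],[0,0,0.0]],[0,[0.0,0.0,0.0],[0,0,0.0]]]
cmd [441.3, 24.2, 123.0, 40.0]
[441.67438249  24.15839632 156.11404244] [ 1.79951187e+02 -9.39242028e-02  3.99052710e+01] 24.763716519918418 [-0.47354936  0.43641727 -6.67557503]
```

View pics/s9.png

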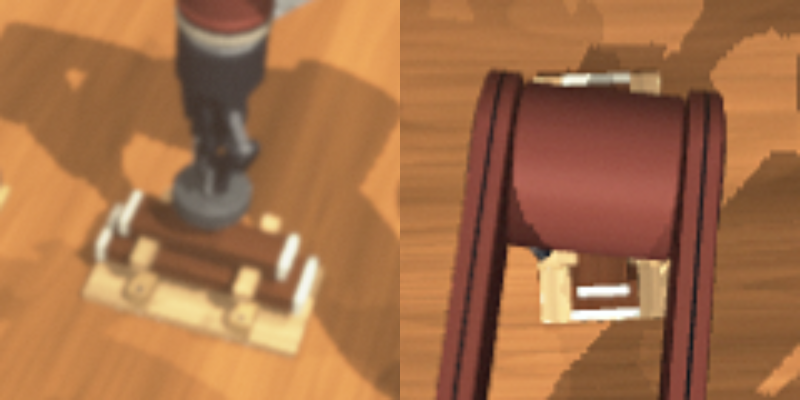

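The weight hangs upright over the middle of the narrow blank. Next I lower it gently.

>>> servo_tool --deltas '[[0,[0,0,0.97],[0,0,0]],[0,[0,0,0.97],[0,0,0]],[0,[0,0,0.96],[0,0,0]],[0,[0,0,0.3],[0,0,0]],[0,[0,0,0],[0,0,0]]]'

```text
t: 32.08
tool_pos: [441.0, 24.3, 122.5]
tool_rot: [-180.0, 0.0, 40.0]
contact_force: [-0.1, -0.0, -6.3]
width: 25.0
grip_force: 79.8
```

>>> servo_tool --deltas '[[0,[0,0,0.1],[0,0,0]],[0,[0,0,0.1],[0,0,0]],[0,[0,0,0.1],[0,0,0]],[0,[0,0,0.05],[0,0,0]],[0,[0,0,0],[0,0,0]]]'

```text
t: 32.7
tool_pos: [441.3, 24.1, 119.9]
tool_rot: [180.0, 0.0, 40.0]
contact_force: [-2.6, -0.2, -2.2]
width: 25.2
grip_force: 80.2
```

>>> servo_tool --deltas '[[0,[0,0,0.05],[0,0,0]],[0,[0,0,0],[0,0,0]],[35,[0,0,0],[0,0,0]],[50,[0,0,0],[0,0,0]],[60,[0,0,0],[0,0,0]]]'

```text
t: 33.33
tool_pos: [441.8, 24.1, 119.4]
tool_rot: [180.0, -0.0, 40.0]
contact_force: [0.4, 0.3, 0.3]
width: 51.3
grip_force: 0.0
```

>>> servo_tool --deltas '[[60,[0,0,0],[0,0,0]],[60,[0,0,-1.0],[0,0,0]],[60,[0,0,-2.0],[0,0,0]],[60,[0,0,-3.0],[0,0,0]],[60,[0,0,-3.0],[0,0,0]]]'

```text
t: 33.95
tool_pos: [441.3, 24.2, 210.5]
tool_rot: [180.0, -0.0, 40.0]
contact_force: [0.2, -0.2, 0.1]
width: 51.1
grip_force: 0.0
```

>>> servo_tool --deltas '[[60,[2.5,-4.0,-1],[0,0,0]],[60,[2.5,-4.0,-1],[0,0,0]],[60,[2.5,-4.0,-1],[0,0,0]],[60,[2.5,-4.0,0],[0,0,0]],[60,[0,0,0],[0,0,0]]]'

```text
t: 34.58
tool_pos: [414.5, 213.6, 239.9]
tool_rot: [-180.0, -0.1, 40.2]
contact_force: [0.1, -0.2, -0.8]
width: 51.1
grip_force: 0.0
```

```bash
python3 - <<'E'
from base import *
im=vision.snapshot('top'); a=vision.snapshot('side'); cv2.imwrite('pics/s10.png',np.hstack([cv2.resize(a[150:270,210:350],(400,343)),cv2.resize(im[170:290,175:315],(400,343))])); cv2.imwrite('pics/t10raw.png',im)
print(ends(im,(232,180,262,280),84,90,130))
h=cv2.cvtColor(im,cv2.COLOR_BGR2HSV)[195:265,220:275]; m=np.zeros(im.shape[:2],np.uint8); m[195:265,220:275]=(h[...,1]<70)&(h[...,2]<115)
m=cv2.morphologyEx(m,cv2.MORPH_OPEN,np.ones((3,3))); c=max(cv2.findContours(m,0,1)[0],key=cv2.contourArea)
print('weight',cv2.minEnclosingCircle(cast('top',c[:,0],106)[:,:2].astype(np.float32)))
E
```

```text
[([534.5, 28.0, 84.0], [1, 12, 21, 4, 70]), ([517.6, 25.3, 84.0], [4, 18, 16, 4, 58]), ([394.7, -13.0, 84.0], [25, 64, 5, 3, 15]), ([364.1, 22.8, 84.0], [6, 75, 16, 5, 53]), ([347.9, 20.0, 84.0], [0, 77, 30, 10, 118])]
weight ((443.1264343261719, 23.619163513183594), 34.687477111816406)
```

View pics/s10.png

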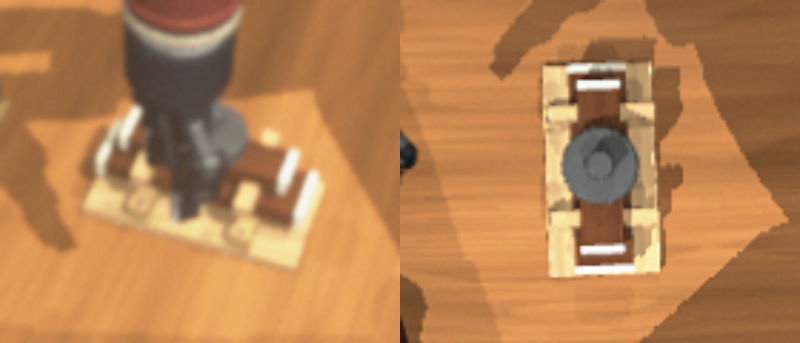

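The top crop shows the finished stack: the weight sits at (600,166) on the middle of the narrow blank. Measured, the weight is at (443, 24) and the blank at (441, 24), and everything is in line. The gripper is well clear, so I hand in.

```bash
python3 -c "
from workcell import ticket
print(ticket.hand_in())"
```

```text
the job is handed in; nothing more can be done
None
```

The drying stack is built and handed in at about 35 s of the 120 s. In the last top view every part was in place, with the weight about 2 mm off the narrow blank's middle. The bottle, plane and brush were not touched, and the hand-in returned no verdict.

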